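Hold a glass cell in the photometer's light path

ROBOT

A 6-joint arm with a two-finger parallel gripper is mounted at the origin on the work surface; the furniture and walls round the work are solid. World frame = base frame: x ahead of the robot, y to its left, z up, the work surface at z = 0. Lengths are in m, angles in rad, forces in N, time in s.
With the tool pointing down it reaches from about 0.275 to 0.75 m from the base axis. Payload 10.2 kg.
Tool frame: the origin (TCP) lies on the centre line of the jaws, within the pads' length; the fingertips stand 14 mm ahead of it and the grasp point (between the pads) lies 5 mm behind it; z points along the fingers, y is the direction in which the jaws open and shut (so a half turn about z gives the same grasp; the last joint's range is limited). The gripper opens to 85 mm and grips with 20 to 120 N. Pads are 22 mm wide; open, the fingers measure 114 mm over their backs; the gripper's body (76 mm by 85 mm) begins 54 mm behind the grasp point. The pads swing forward as they close: fully open they stand 13 mm farther back than shut.
Start: joints at [1.01, 0.313, 1.498, -0, 1.331, -0.223], TCP at [0.174, 0.495, 0.245] pointing down, gripper open.
Joint ranges: [-2.94, 2.94], [-0.97, 2.17], [0.19, 2.56], [-1.23, 4.37], [0.02, 3.11], [-2.88, 2.88]. Speed limits (rad/s): [2.39, 2.39, 3.01, 3.14, 3.14, 3.14].

INTERFACE

Orientations are given as a rotation vector (axis times angle).
In Python, from plant import read_state, get_image, finish_job gives the robot as it stands. The module is installed in compiled form; this text tells all that it offers.
- The arm moves only by the tool carry_out, never from a script. Its argument "increments" is a list of rows, each a list of 5 numbers: the opening, from 0 (shut) to 1 (fully open), then the shift along the world's x, y, z in m, then the turn about the world's z in degrees. In form: [[hand, dx, dy, dz, spin], ...]. A call has 1 to 8 rows; each row is the pose to reach, as a shift and turn from the pose commanded when the call began; what a row does not reach only later rows make up. A row lasts 1/10 s, in which the tool goes at most 50 mm and 8.59 degrees, less where a joint would pass 70% of its speed; a pose out of reach is approached as far as the arm can. A call with a gripper value outside its range is refused whole. The fingers move at their own pace and stop on an object; the grip force is fixed at half the most. Time passes only in rows, so rows that repeat a pose let the fingers close. It gives the time, the measured TCP pose, the force and the opening at its end, in the units of the state.
- read_state(): the state, without advancing time (a new reading comes with each control period).
- get_image(name): name is "side" or "top" or "wrist"; returns a dict with "pixels" (480x640x3 uint8, red, green, blue), "mtx" (3x3 intrinsics, pixels), "R" (3x3) and "t" (3): a world point X has camera coordinates R X + t; the wrist camera has in their place "tool_from_camera" (4x4, takes a point from camera to tool coordinates, whose origin is the TCP and whose axes are the flange's). Camera axes: x right, y down, z forward; pixel columns grow to the right and rows downward; lengths in m; the calibration is good to about 2 mm. The wrist camera is an equidistant fisheye: a pixel r from the principal point sees the ray r / f radians off the axis. A picture is of the moment at which its call begins: read the wrist's pose just before it. There is no depth.
- finish_job(): hands the job in, once; it reports no verdict.
The state is a dict: "time": time; "q": joint angles; "joint_vel": joint speeds; "effort": joint torques, N m; "ee_pos": TCP position; "tool_rot": TCP orientation; "ft_force": force on the tool from outside, world axes, zero at the start; "ft_torque": the same for the moment, N m; "opening": finger opening in m.
Only numpy, scipy, OpenCV 4.12 (cv2) and the standard library are available. Lean on these libraries where they do the work, as an engineer would, in place of code of your own. Each camera call takes 0.05 s, during which the arm holds its last target. There are 200 camera calls.

TASK

Grip the longer of the two glass cells in the rack by its two frosted broad faces only, never touching its clear end windows, and lift it out. Carry it to the photometer and hold it upright and still at the middle of the gap between the lamp and detector tubes, centred on the beam with its two windows facing the tubes, without bumping the photometer. Finish while still holding the cell there, and leave the shorter cell and the other things where they stand.

Things in the scene. Friction and masses are not known exactly. Their poses are not given: they have to be found in the camera images.
- cell: the longer of the two glass cells (cuvettes) standing in the rack: 40 (x) x 16 (y) x 55 mm tall, with a white lid on top, 4 mm high and slightly smaller; about 0.06 kg. Origin: centre of its underside; z up. Its broad faces (normal to y, 16 mm apart) are frosted and may be gripped; its narrow end faces (normal to x, 40 mm apart) are the clear windows that must not be touched. Its bottom 12 mm stands in a well of the rack with 1.5 mm play all round
- cell_mid (a point): centre of the longer cell, 27.5 mm above its underside and 15.5 mm above the rack's top at the start
- cell_window_far: clear window of the longer cell at its +x end, upright plate 13 x 53 mm; origin at the window's centre, axes as the cell's
- cell_window_near: clear window of the longer cell at its -x end, upright plate 13 x 53 mm; origin at the window's centre, axes as the cell's
- short_cell: the shorter cell, in the other well: 20 (x) x 16 (y) x 55 mm tall with the same lid; origin at the centre of its underside. Leave it alone
- rack: grey block, fixed: 70 (x) x 150 (y) x 60 mm tall; origin at the centre of its underside. Two wells 12 mm deep in its top at y = -37.5 and +37.5 mm, so the cells stand 75 mm apart; which cell stands in which varies
- photometer: open-bench photometer, fixed: aluminium base 74 (x) x 240 (y) x 14 mm, white lamp house at its +y end (58 mm wide) and grey detector house at its -y end (44 mm wide), both 128 mm tall, 144 mm apart, each with a dark tube 26 to 32 mm in diameter pointing at the other. Origin: centre of its underside. The beam runs along y, 100 mm above the bench; 104 mm are free between the tube ends
- beam (a point): middle of the light path, half-way between the tube ends and on their axis, 100 mm above the bench; axes as the photometer's
- vial: bystander: small sample vial with a screw cap, 27 x 27 x 64 mm; leave it alone
- weight: bystander: brass weight, 30 x 30 x 53 mm; leave it alone
- beaker: bystander: glass beaker, 54 x 54 x 70 mm; leave it alone
- stopper: bystander: rubber stopper, 31 x 31 x 26 mm; leave it alone
There are look-alikes about, which are no part of the job. What is shaped like the cell but blue or turquoise is not meant.

How it is judged:
On the way, in this order (a step that is already met when the one before it is completed fails the run):
1. the longer cell is held by the fingers, lifted clear of the rack (contact force between the fingers and cell above 1 N and height (world z) of cell_mid above 0.09 m and contact force between cell and rack below 0.05 N), for 0.1 s.
2. the longer cell is held still in the light path (contact force between the fingers and cell above 1 N and x of cell_mid in the frame of beam between -0.006 and 0.006 m and y of cell_mid in the frame of beam between -0.015 and 0.015 m and z of cell_mid in the frame of beam between -0.009 and 0.009 m and angle between the x axis of cell and the y axis of photometer, either way round below 0.12 rad and angle between cell's own z axis and vertical below 0.12 rad and contact force between cell and photometer below 0.05 N and contact force between cell and rack below 0.05 N and linear speed of cell below 0.02 m/s and angular speed of cell below 0.2 rad/s), for 0.5 s.
At the end, for the whole second after the job is handed in: The fingers alone hold the longer cell, still, upright within 7 degrees, its windows facing the tubes within 7 degrees, its centre at the beam's middle (6 mm sideways, 9 mm in height, 15 mm along the beam); the shorter cell and the other loose things are within 30 mm of their starts (all of step 2 and distance of each of short_cell, vial, weight, beaker, stopper from where it was at the start of the episode below 0.03 m); the arm keeps its last pose, push and grip.
It fails at once if the fingers touch a clear window of the longer cell (contact force between the fingers and cell_window_far above 0.5 N or contact force between the fingers and cell_window_near above 0.5 N).
It fails at once if the photometer is bumped, by the cell (2 N) or the robot (5 N) (contact force between cell and photometer above 2 N or contact force between any of the arm, the fingers and photometer above 5 N).
It fails at once if the shorter cell or a bystander is moved by over 30 mm (distance of any of short_cell, vial, weight, beaker, stopper from where it was at the start of the episode above 0.03 m).
It also fails if it takes over 38 s, if anything falls off the work surface, if the arm or the gripper's body presses on something with over 40 N, if the wrist force passes 120 N, or if a joint passes its speed limit or range.

## Working session

There is one attempt and no reset: what is moved stays moved. The work goes in short steps, Python scripts to look and compute and a tool call to move; the robot and the scene stay as the last step left them, time stands still between calls to the robot, and variables do not carry over. Pictures are saved under pics/ and viewed, on a budget of 10 in all, crops included, one or two more only if the job needs it, and the job is handed in when it is done.

Besides the shell and the picture viewer there is one more tool, called after ">>>" as name(argument=value, ...), one argument or row to a line, values as JSON. carry_out: Moves the arm, as the interface text tells. Its arguments: {"type":"object","properties":{"increments":{"type":"array"}},"required":["increments"]}

```bash
mkdir -p pics; cat > h.py <<'E'
import numpy as np, cv2
from plant import read_state, get_image, finish_job
def grab(n, f=None):
    im=get_image(n)
    if f: cv2.imwrite(f, im["pixels"][:,:,::-1])
    return im
def ray(im,u,v):
    d=np.linalg.inv(im["mtx"])@[u,v,1.]; R=np.array(im["R"]); t=np.array(im["t"])
    return -R.T@t, R.T@d
def onz(im,u,v,z):
    c,d=ray(im,u,v); return c+d*(z-c[2])/d[2]
def proj(im,X):
    p=im["mtx"]@(np.array(im["R"])@np.array(X)+np.array(im["t"])); return p[:2]/p[2]
E
python3 - <<'E'
from h import *
import pickle
a=grab("top","pics/top0.png"); b=grab("side","pics/side0.png")
pickle.dump((a,b),open("c0.pkl","wb"))
for i in (a,b): print(i["mtx"],-np.array(i["R"]).T@i["t"]); print(i["R"])
s=read_state(); print(s["time"],s["ee_pos"],s["tool_rot"],s["opening"],s["ft_force"])
E
```

```text
[[518.0329724    0.         310.95608318]
 [  0.         518.0329724  228.67249129]
 [  0.           0.           1.        ]] [0.43014406 0.10842963 1.14560586]
[[-0.03036281 -0.9995214   0.00592139]
 [-0.99776849  0.02995606 -0.05967136]
 [ 0.05946542 -0.00771996 -0.99820051]]
[[472.35075482   0.         318.23707381]
 [  0.         472.35075482 239.55535966]
 [  0.           0.           1.        ]] [ 0.38537241 -0.56494502  0.59759998]
[[ 0.98801804 -0.15352046  0.01586872]
 [-0.08070156 -0.60152584 -0.79476658]
 [ 0.13155838  0.78396309 -0.60670773]]
0.1 [0.17388901 0.49513945 0.24479201] [-5.28086570e-01 -3.09642173e+00  1.66638312e-03] 0.08537006454125173 [-0.5889372  -0.25796545 -0.17683717]
```

View pics/top0.png

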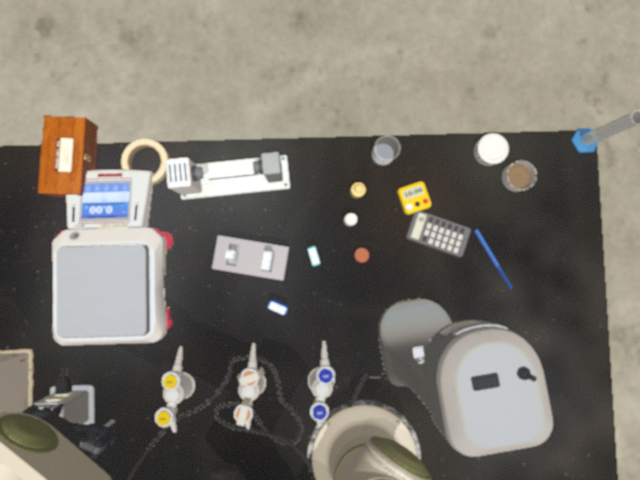

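View pics/side0.png

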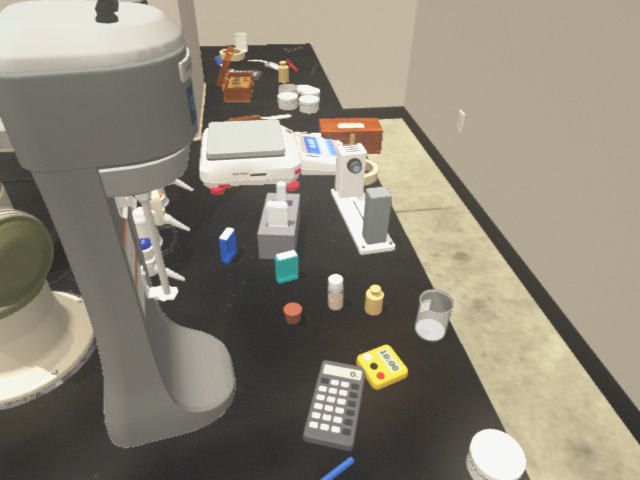

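Top view: the rack is at about (251,257) with two white-lidded cells at (232,255) and (267,258). The lamp house is at (180,174) and the detector at (270,167). Candidates for the cell:
- (232,255): in the rack, looks shorter
- (267,258): in the rack, looks longer
- (314,256): turquoise decoy
- (277,308): blue decoy

I choose (267,258) and will check it in a close crop.

```bash
python3 - <<'E'
from h import *
import pickle
a,b=pickle.load(open("c0.pkl","rb"))
p=a["pixels"][:,:,::-1]
c1=cv2.resize(p[228:288,205:305],None,fx=8,fy=8,interpolation=cv2.INTER_CUBIC)[:300*2]
c2=cv2.resize(p[145:207,160:300],None,fx=5.7,fy=5.7,interpolation=cv2.INTER_CUBIC)
c1=cv2.resize(p[230:286,208:293],None,fx=4.7,fy=4.7,interpolation=cv2.INTER_CUBIC)
c3=cv2.resize(b["pixels"][170:262,250:330,::-1],None,fx=2.85,fy=2.85,interpolation=cv2.INTER_CUBIC)
h=263
row=np.zeros((h,798,3),np.uint8); row[:min(h,c1.shape[0]),:c1.shape[1]]=c1[:h]; row[:min(h,c3.shape[0]),420:420+c3.shape[1]]=c3[:h]
c2=c2[:330,:798]
o=np.zeros((h+c2.shape[0],798,3),np.uint8); o[:h]=row; o[h:,:c2.shape[1]]=c2
print(o.shape); cv2.imwrite("pics/crop.png",o)
# rack outline (grey), photometer
hsv=cv2.cvtColor(p.copy(),cv2.COLOR_BGR2HSV)
m=((hsv[...,2]>70)).astype(np.uint8)
for n,(x0,y0,x1,y1) in dict(rack=(205,228,297,290),phot=(166,140,300,207)).items():
    q=np.zeros_like(m);q[y0:y1,x0:x1]=m[y0:y1,x0:x1]
    cs=max(cv2.findContours(q,0,1)[0],key=cv2.contourArea)
    r=cv2.minAreaRect(cs);print(n,r,cv2.boxPoints(r).tolist())
    z=.06 if n=="rack" else .014
    print([onz(a,*k,z).round(4).tolist() for k in cv2.boxPoints(r)])
E
```

```text
(593, 798, 3)
rack ((249.8734130859375, 257.52716064453125), (76.286376953125, 37.38585662841797), 9.688786506652832) [[209.12832641601562, 269.5340881347656], [215.42022705078125, 232.68150329589844], [290.6184997558594, 245.52023315429688], [284.32659912109375, 282.372802734375]]
[[0.4158, 0.3151, 0.06], [0.4924, 0.3005, 0.06], [0.4608, 0.1437, 0.06], [0.3843, 0.159, 0.06]]
phot ((229.0, 173.0), (66.0, 126.0), 90.0) [[166.0, 140.0], [292.0, 140.0], [292.0, 206.0], [166.0, 206.0]]
[[0.7031, 0.4135, 0.014], [0.6951, 0.1356, 0.014], [0.5486, 0.1397, 0.014], [0.5568, 0.4156, 0.014]]
```

View pics/crop.png

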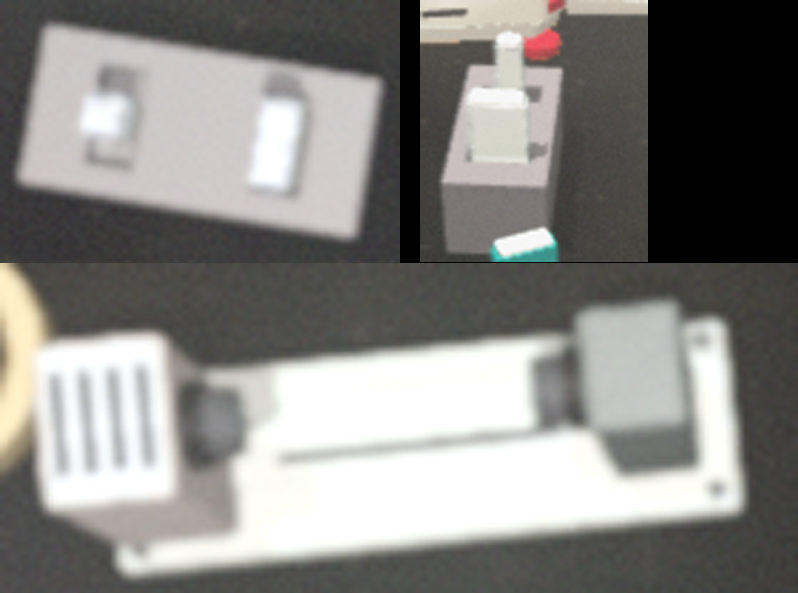

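The crop confirms it: the right-hand cell (266,259) has the long lid and the left one (231,255) is short. The photometer base, house tops and tube ends (203,173) and (254,167) are also clear.

```bash
python3 - <<'E'
from h import *
import pickle
a,b=pickle.load(open("c0.pkl","rb"))
f=lambda x,y,z:onz(a,160+x/5.7,145+(y-263)/5.7,z)
P=lambda n,v:print(n,np.round(v,4))
A,B=f(243,425,.1),f(535,390,.1); P("tubes",[A,B,(A+B)/2]); print(np.linalg.norm(A-B),np.degrees(np.arctan2(*(A-B)[[1,0]])))
c=[f(*k,.014) for k in((118,575),(745,512),(725,318))]; P("base",c)
print(np.linalg.norm(c[0]-c[1]),np.linalg.norm(c[1]-c[2]),np.degrees(np.arctan2(*(c[0]-c[1])[[1,0]])),"ctr",(c[0]+c[2])/2)
L=np.array([f(*k,.128) for k in((35,345),(165,335),(185,490),(45,508))]);D=np.array([f(*k,.128) for k in((580,308),(680,303),(692,425),(595,435))])
P("lamp",L.mean(0));P("det",D.mean(0)); v=L.mean(0)-D.mean(0);print(np.linalg.norm(v),np.degrees(np.arctan2(v[1],v[0])))
# cell lids: bright mask
p=a["pixels"].astype(int); m=(p.min(2)>205).astype(np.uint8)
q=np.zeros_like(m);q[232:284,212:290]=m[232:284,212:290]
for k in cv2.findContours(q,0,1)[0]:
    if cv2.contourArea(k)<15: continue
    r=cv2.minAreaRect(k); bp=np.array([onz(a,*x,.107) for x in cv2.boxPoints(r)])
    print(r); P("lid",bp.mean(0)); e=[bp[1]-bp[0],bp[2]-bp[1]]
    for d in e: print(np.linalg.norm(d),np.degrees(np.arctan2(d[1],d[0])))
# rack corners
R=np.array([onz(a,208+x/4.7,230+y/4.7,.06) for x,y in((45,24),(382,78),(358,240),(18,184))]);P("rack",R.mean(0))
for i in range(4):
    d=R[(i+1)%4]-R[i];print(np.linalg.norm(d),np.degrees(np.arctan2(d[1],d[0])))
E
```

```text
tubes [[0.6115 0.317  0.1   ]
 [0.621  0.2127 0.1   ]
 [0.6163 0.2648 0.1   ]]
0.10474422995031152 95.22539540567311
base [[0.5696 0.3832 0.014 ]
 [0.5869 0.1415 0.014 ]
 [0.6627 0.1471 0.014 ]]
0.2423073585184229 0.07599227235286285 94.08321543635778 ctr [0.61616867 0.26515962 0.014     ]
lamp [0.61   0.3583 0.128 ]
det [0.6227 0.1744 0.128 ]
0.1843831587518052 93.95922068241508
((265.5243835449219, 260.2195129394531), (9.91771125793457, 19.067148208618164), 12.094758033752441)
lid [0.4316 0.1931 0.107 ]
0.0380319404479411 -13.5310413724617
0.019869268627396897 -103.8131699553329
((228.78846740722656, 254.5576934814453), (9.60969066619873, 10.198039054870605), 11.309932708740234)
lid [0.4451 0.2663 0.107 ]
0.020343716238856103 -12.499228860661415
0.019253815019357662 -103.02632318853804
rack [0.4373 0.2278 0.06  ]
0.15219722475287176 -100.83113702207471
0.07264562393394153 169.97284179651618
0.15305129583628693 78.93439510084445
0.07201234436529838 -10.698626513388664
```

All estimates agree (tube gap 104.7 mm, base 242×76 mm):
- **Beam:** about (0.616, 0.265, 0.100), axis yaw about 94°.
- **Cell:** about (0.431, 0.192), yaw about −12°.

Next I move above the cell and look from the wrist.

>>> carry_out(
  increments=[
    [0.7, 0.04, -0.045, 0, 2],
    [0.7, 0.07, -0.08, 0, 4],
    [0.7, 0.1, -0.12, 0, 6],
    [0.7, 0.13, -0.155, 0, 7.5],
    [0.7, 0.165, -0.195, 0, 7.5],
    [0.7, 0.2, -0.235, 0, 7.5],
    [0.7, 0.23, -0.27, 0, 7.5],
    [0.7, 0.257, -0.303, 0, 7.5],
  ],
)

```text
time: 0.9
ee_pos: [0.432, 0.1904, 0.2452]
tool_rot: [-0.325, -3.125, 0.0]
ft_force: [1.1, 0.7, -0.3]
opening: 0.06
```

>>> carry_out(
  increments=[
    [0.7, 0, 0, -0.03, 0],
    [0.7, 0, 0, -0.06, 0],
    [0.7, 0, 0, -0.07, 0],
    [0.7, 0, 0, -0.07, 0],
    [0.7, 0, 0, -0.07, 0],
  ],
)

```text
time: 1.4
ee_pos: [0.4314, 0.1927, 0.1764]
tool_rot: [0.323, 3.123, 0.001]
ft_force: [0.3, -0.3, 0.3]
opening: 0.0598
```

```bash
python3 - <<'E'
from h import *
import pickle
s=read_state(); w=grab("wrist","pics/w1.png"); pickle.dump((s,w),open("w1.pkl","wb"))
print(s["time"],s["ee_pos"],s["tool_rot"],s["opening"],s["ft_force"]);print(w["mtx"],w["tool_from_camera"])
E
```

```text
1.4 [0.43143029 0.19267608 0.17639009] [3.23310389e-01 3.12342583e+00 6.18728526e-04] 0.059753086840355345 [ 0.30639498 -0.34647041  0.26842782]
[[371.64829954   0.         320.99049936]
 [  0.         371.64829954 236.25490182]
 [  0.           0.           1.        ]] [[-5.16367255e-04 -9.60680952e-01 -2.77654178e-01  7.12055634e-02]
 [ 9.99999851e-01 -5.45330450e-04  2.70890844e-05  2.37624778e-04]
 [-1.77437245e-04 -2.77654122e-01  9.60681090e-01 -1.28906767e-01]
 [ 0.00000000e+00  0.00000000e+00  0.00000000e+00  1.00000000e+00]]
```

View pics/w1.png

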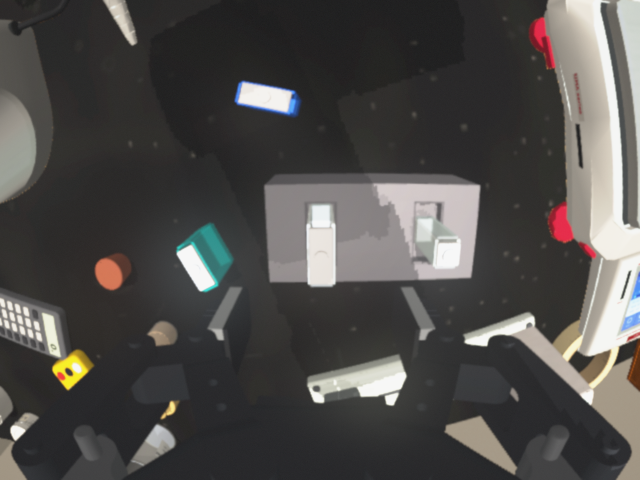

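The wrist view shows the long cell's lid as a rectangle, about (307..335, 224..286), nearly square to the tool. The fingertips are at (228,300) and (415,300). I'll cast the lid corners onto z=0.107.

```bash
cat >> h.py <<'E'
from scipy.spatial.transform import Rotation as Ro
def wray(s,w,u,v):
    K=w["mtx"]; x=(u-K[0,2])/K[0,0]; y=(v-K[1,2])/K[1,1]; r=np.hypot(x,y)+1e-12
    d=np.array([x/r*np.sin(r),y/r*np.sin(r),np.cos(r)]); T=np.array(w["tool_from_camera"]); R=Ro.from_rotvec(s["tool_rot"]).as_matrix()
    return R@T[:3,3]+s["ee_pos"], R@T[:3,:3]@d
def wz(s,w,u,v,z):
    c,d=wray(s,w,u,v); return c+d*(z-c[2])/d[2]
E
python3 - <<'E'
from h import *
import pickle
s,w=pickle.load(open("w1.pkl","rb"))
p=w["pixels"].astype(int); 
m=(p.min(2)>175).astype(np.uint8); q=np.zeros_like(m); q[215:290,295:350]=m[215:290,295:350]
k=max(cv2.findContours(q,0,1)[0],key=cv2.contourArea); r=cv2.minAreaRect(k); print(r)
R=Ro.from_rotvec(s["tool_rot"]).as_matrix()
print("tool y yaw",np.degrees(np.arctan2(R[1,1],R[0,1])))
def show(n,px,z):
    b=np.array([wz(s,w,*x,z) for x in px]); print(n,b.mean(0).round(4))
    for i in range(4):
        d=b[(i+1)%4]-b[i]; print("  ",np.linalg.norm(d).round(4),np.degrees(np.arctan2(d[1],d[0])).round(1))
show("lid",cv2.boxPoints(r),.107)
show("rack",[(266,185),(479,185),(471,278),(270,281)],.06)
cv2.imwrite("pics/w1c.png",cv2.resize(w["pixels"][170:300,255:355,::-1],None,fx=4.5,fy=4.5,interpolation=cv2.INTER_CUBIC))
E
```

```text
((320.5, 250.0), (70.0, 29.0), 90.0)
tool y yaw 78.18057561805873
lid [0.4264 0.1937 0.107 ]
   0.0159 78.1
   0.0416 -11.2
   0.0169 -101.9
   0.0416 167.4
rack [0.4374 0.2305 0.06  ]
   0.1485 78.9
   0.0706 -10.3
   0.1502 -101.6
   0.0693 168.2
```

View pics/w1c.png

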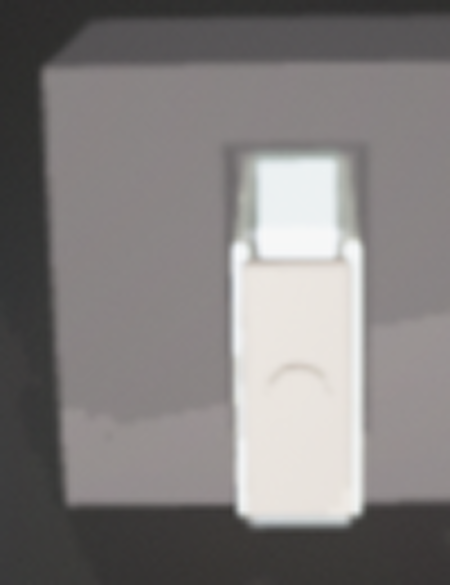

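The lid itself spans v 228–285, so its centre is about (0.430, 0.193) with yaw about −11.5°. The TCP is within 1.5 mm and aligned. I'll descend so the fingertips stay about 5 mm above the rack, then close.

>>> carry_out(
  increments=[
    [0.7, -0.001, 0, -0.03, 0.4],
    [0.7, -0.001, 0, -0.055, 0.4],
    [0.7, -0.001, 0, -0.075, 0.4],
    [0.7, -0.001, 0, -0.09, 0.4],
    [0.7, -0.001, 0, -0.0955, 0.4],
    [0.7, -0.001, 0, -0.0955, 0.4],
    [0.7, -0.001, 0, -0.0955, 0.4],
  ],
)

```text
time: 2.15
ee_pos: [0.4306, 0.1926, 0.0809]
tool_rot: [0.313, 3.124, 0.001]
ft_force: [0.4, -0.3, -0.4]
opening: 0.0597
```

```bash
python3 - <<'E'
from h import *
s=read_state(); w=grab("wrist","pics/w2.png")
print(s["time"],s["ee_pos"],s["tool_rot"],s["opening"],s["ft_force"])
E
```

```text
2.15 [0.43064465 0.19255764 0.0808807 ] [3.12911732e-01 3.12411173e+00 7.79453608e-04] 0.05971697523503952 [ 0.38442514 -0.33984588 -0.37890352]
```

View pics/w2.png

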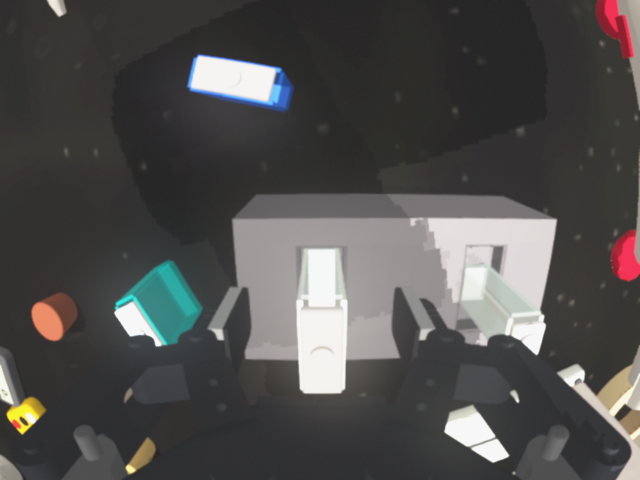

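The fingers (tips at 235 and 405) straddle the long cell (lid 300–346), clear of the turquoise piece and the short cell. I'll close.

>>> carry_out(
  increments=[
    [0.4, 0, 0, 0, 0],
    [0.2, 0, 0, 0, 0],
    [0.1, 0, 0, 0, 0],
    [0, 0, 0, 0, 0],
    [0, 0, 0, 0, 0],
    [0, 0, 0, 0, 0],
    [0, 0, 0, 0, 0],
    [0, 0, 0, 0, 0],
  ],
)

```text
time: 3.0
ee_pos: [0.4302, 0.1924, 0.0801]
tool_rot: [0.313, 3.125, 0.0]
ft_force: [-0.4, -0.5, 5.4]
opening: 0.0156
```

>>> carry_out(
  increments=[
    [0, 0, 0, 0.004, 0],
    [0, 0, 0, 0.01, 0],
    [0, 0, 0, 0.02, 0],
    [0, 0, 0, 0.035, 0],
    [0, 0, 0, 0.055, 0],
    [0, 0, 0, 0.075, 0],
    [0, 0, 0, 0.095, 0],
    [0, 0, 0, 0.11, 0],
  ],
)

```text
time: 3.8
ee_pos: [0.4301, 0.1924, 0.1917]
tool_rot: [0.313, 3.124, 0.001]
ft_force: [0.6, -0.2, -0.9]
opening: 0.0154
```

```bash
python3 - <<'E'
from h import *
s=read_state(); w=grab("wrist","pics/w3.png"); b=grab("side")
print(s["time"],s["ee_pos"],s["tool_rot"],s["opening"],s["ft_force"])
u,v=proj(b,s["ee_pos"]).astype(int); print(u,v)
c=cv2.resize(b["pixels"][v-70:v+70,u-90:u+90,::-1],None,fx=3.5,fy=3.5); cv2.imwrite("pics/s3.png",c)
E
```

```text
3.8 [0.43013907 0.19239404 0.1917382 ] [3.13182584e-01 3.12430555e+00 7.01739830e-04] 0.01543151719468449 [ 0.60445868 -0.15118832 -0.89992695]
274 163
```

View pics/s3.png

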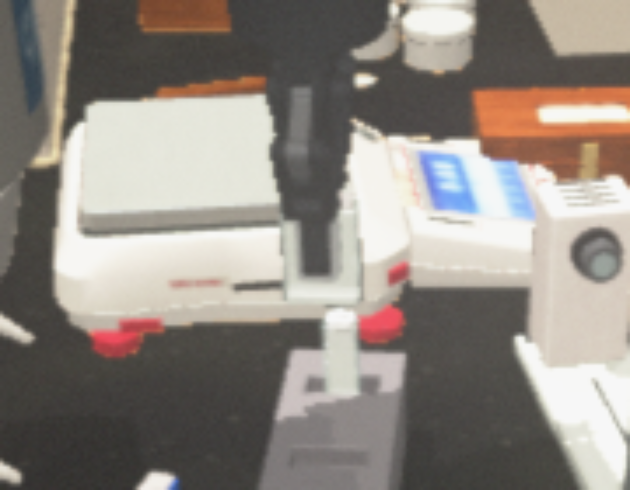

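The cell is held upright and clear, with an opening of 15.4 mm. The empty well and the undisturbed short cell show below it. I'll check its height against the TCP and carry it over the photometer.

>>> carry_out(
  increments=[
    [0, 0.01, 0.004, 0.01, -5],
    [0, 0.03, 0.012, 0.02, -12],
    [0, 0.055, 0.02, 0.025, -20],
    [0, 0.08, 0.03, 0.025, -28],
    [0, 0.105, 0.04, 0.025, -36],
    [0, 0.13, 0.05, 0.025, -44],
    [0, 0.155, 0.06, 0.025, -52],
    [0, 0.17, 0.066, 0.025, -60],
  ],
)

```text
time: 4.7
ee_pos: [0.601, 0.2587, 0.2134]
tool_rot: [-1.841, -2.544, 0.002]
ft_force: [0.1, -0.7, -0.1]
opening: 0.0151
```

>>> carry_out(
  increments=[
    [0, 0.008, 0.004, 0, -7],
    [0, 0.013, 0.006, 0, -12],
    [0, 0.016, 0.0066, 0, -14.5],
    [0, 0.016, 0.0066, 0, -14.5],
    [0, 0.016, 0.0066, 0, -14.5],
    [0, 0.016, 0.0066, 0, -14.5],
  ],
)

```text
time: 5.3
ee_pos: [0.6158, 0.2649, 0.2146]
tool_rot: [-2.14, -2.299, 0.001]
ft_force: [0.6, 0.6, 0.1]
opening: 0.0151
```

```bash
python3 - <<'E'
from h import *
import pickle
s=read_state(); w=grab("wrist","pics/w4.png"); a=grab("top"); b=grab("side")
pickle.dump((s,w,a,b),open("w4.pkl","wb"))
print(s["time"],s["ee_pos"],s["tool_rot"],s["opening"],s["ft_force"])
R=Ro.from_rotvec(s["tool_rot"]).as_matrix(); print("tool y yaw",np.degrees(np.arctan2(R[1,1],R[0,1])))
u,v=proj(b,s["ee_pos"]).astype(int); print(u,v)
c=cv2.resize(b["pixels"][v-50:v+70,u-70:u+80,::-1],None,fx=3.6,fy=3.6,interpolation=cv2.INTER_CUBIC)
# expected corners of the bottom / mid height
x=-R[:,0]; y=R[:,1]; 
for h in (-.0275,.0275):
  for i in(-1,1):
    for j in (-1,1):
      print(h,i,j,((proj(b,np.array(s["ee_pos"])+[0,0,-.0046+h]+.02*i*x+.008*j*y)-[u-70,v-50])*3.6).round(0))
cv2.imwrite("pics/s4.png",c)
E
```

```text
5.3 [0.61577587 0.26486636 0.21457422] [-2.14038373e+00 -2.29927854e+00  6.30190441e-04] 0.015098124817346667 [0.64802318 0.57800311 0.09633684]
tool y yaw 4.099462771230524
366 129
-0.0275 -1 -1 [226. 221.]
-0.0275 -1 1 [254. 219.]
-0.0275 1 -1 [248. 253.]
-0.0275 1 1 [276. 251.]
0.0275 -1 -1 [233. 127.]
0.0275 -1 1 [262. 124.]
0.0275 1 -1 [256. 157.]
0.0275 1 1 [285. 154.]
```

View pics/s4.png

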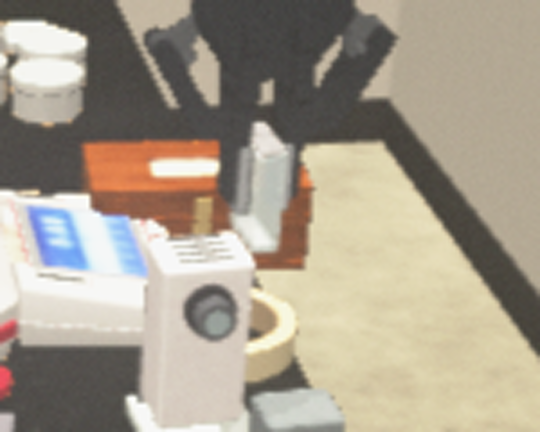

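View pics/w4.png

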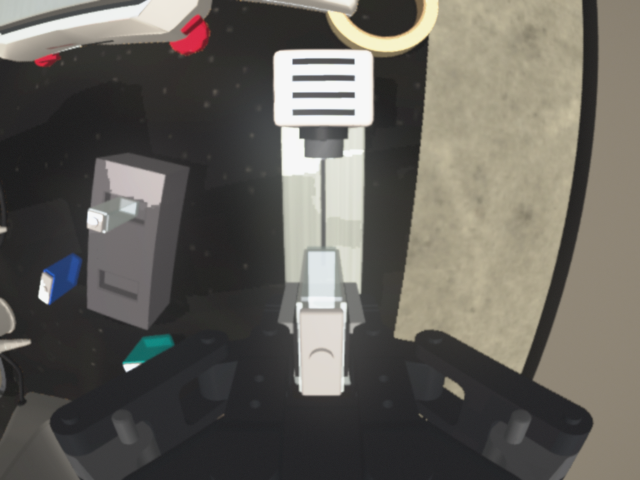

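The side view shows the cell's near bottom corners at about (243,248) and (277,250), against predicted (248,253) and (276,251), so the height assumption holds. In the wrist view the lamp house (274–373) and tube (323,145) are in line with the cell (321). I'll work out the lateral offset and yaw from this close view.

```bash
python3 - <<'E'
from h import *
import pickle
s,w,a,b=pickle.load(open("w4.pkl","rb"))
R=Ro.from_rotvec(s["tool_rot"]).as_matrix(); e=np.array(s["ee_pos"])
L=np.array([wz(s,w,*k,.128) for k in((274.5,54),(373.5,54),(372,125),(276,125))]); 
for n,X in [("lamp",L.mean(0)),("slot",wz(s,w,323,165,.014)),("slot2",wz(s,w,323,240,.014)),("tube",wz(s,w,324,157,.1)),("lid",wz(s,w,321.5,350,.2146-.0046+.0315))]:
    print(n,X.round(4),"in tool",(R.T@(X-e)).round(4))
for i in range(4):
    d=L[(i+1)%4]-L[i]; print(np.linalg.norm(d).round(4),np.degrees(np.arctan2(d[1],d[0])).round(1))
E
```

```text
lamp [0.61   0.3609 0.128 ] in tool [0.0962 0.0012 0.0866]
slot [0.6139 0.3062 0.014 ] in tool [0.0414 0.0011 0.2006]
slot2 [0.6189 0.2371 0.014 ] in tool [-0.0279  0.0012  0.2006]
tube [0.6132 0.3192 0.1   ] in tool [0.0544 0.0013 0.1146]
lid [0.6151 0.2679 0.2415] in tool [ 0.0031 -0.0005 -0.0269]
0.0567 4.2
0.0421 -87.0
0.0551 -175.8
0.0421 95.1
```

The photometer axis lies 1.2 mm to +x of the tool (slot, tube and house agree), and yaw agrees within a degree. I'll descend 110 mm with dx +1 mm, easing in.

>>> carry_out(
  increments=[
    [0, 0.001, 0, -0.015, 0],
    [0, 0.001, 0, -0.035, 0],
    [0, 0.001, 0, -0.055, 0],
    [0, 0.001, 0, -0.072, 0],
    [0, 0.001, 0, -0.087, 0],
    [0, 0.001, 0, -0.098, 0],
    [0, 0.001, 0, -0.106, 0],
    [0, 0.001, 0, -0.11, 0],
  ],
)

```text
time: 6.25
ee_pos: [0.617, 0.2649, 0.1043]
tool_rot: [-2.142, -2.298, 0.0]
ft_force: [0.0, -0.2, -0.1]
opening: 0.0153
```

>>> carry_out(
  increments=[
    [0, 0, 0, 0, 0],
    [0, 0, 0, 0, 0],
    [0, 0, 0, 0, 0],
    [0, 0, 0, 0, 0],
    [0, 0, 0, 0, 0],
    [0, 0, 0, 0, 0],
    [0, 0, 0, 0, 0],
    [0, 0, 0, 0, 0],
  ],
)

```text
time: 7.05
ee_pos: [0.617, 0.2649, 0.1048]
tool_rot: [2.142, 2.298, 0.0]
ft_force: [-0.6, -0.7, -0.1]
opening: 0.0153
```

```bash
python3 - <<'E'
from h import *
import pickle
s=read_state(); w=grab("wrist"); b=grab("side"); pickle.dump((s,w,b),open("w5.pkl","wb"))
print(s["time"],s["ee_pos"],s["tool_rot"],s["opening"],s["ft_force"],np.abs(s["joint_vel"]).max())
R=Ro.from_rotvec(s["tool_rot"]).as_matrix(); e=np.array(s["ee_pos"]);print(np.degrees(np.arctan2(R[1,1],R[0,1])),R[2,2])
c=cv2.resize(b["pixels"][120:260,310:430,::-1],None,fx=3.2,fy=3.2,interpolation=cv2.INTER_CUBIC)
o=np.zeros((480,790,3),np.uint8); o[:448,:384]=c
o[:,390:]=w["pixels"][:,120:520,::-1]; cv2.imwrite("pics/f5.png",o)
E
```

```text
7.05 [0.617028   0.26491865 0.10482198] [2.14164977e+00 2.29843604e+00 9.47852075e-05] 0.01530579802938754 [-0.63137765 -0.71209224 -0.08612323] 0.0022021318055258335
4.044723767481988 -0.9999999979572852
```

View pics/f5.png

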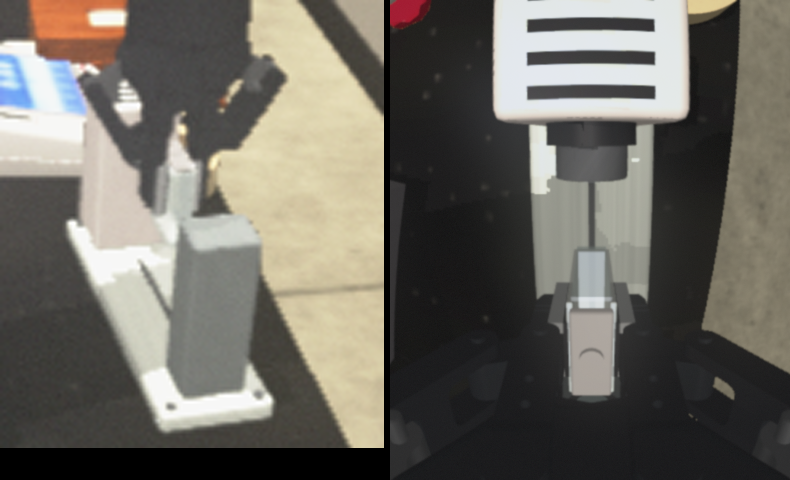

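The cell stands between the tubes. In the wrist view the tube (592), slot (592) and cell (591) line up, and the arm is still with no contact force. I'll hand in.

```bash
python3 -c "
from plant import *
print(finish_job()); s=read_state(); print(s['time'],s['ee_pos'],s['opening'],s['ft_force'])"
```

```text
the job is handed in; nothing more can be done
None
the job is handed in; nothing more can be done
```

I gripped the longer cell by its frosted faces and lifted it out of the rack. I turned it 74.5° and lowered it into the middle of the photometer gap, then handed the job in with the cell still held there. The hand-in gave no verdict, and the state could not be read afterwards.

**Last checks, just before handing in at about 7 s of the 38 s allowed:**

| Check | Reading |
|---|---|
| TCP position | (0.617, 0.265, 0.105) |
| Cell centre height | about 0.100 m |
| Sideways offset from the beam | about 1 mm or less |
| Yaw relative to the photometer | within about 1° |
| Finger opening | 15.3 mm, grip steady |
| Outside force on the tool | under 1 N |
| Joint speed | close to zero |

**Small disagreements:**
- **Photometer yaw:** estimates ranged from about 94° to 95°.
- **Position along the beam:** wrist and top views differed by 2–3 mm, well inside the 15 mm tolerance.

**Bystanders:** I saw no sign that anything else moved, but I did not re-measure them. Pictures after the lift showed the shorter cell still in its well. I viewed 10 pictures in all.

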